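# Load and clamp a flow cell

## Task

Load the blue flow-cell cassette into the clamp: pick it up by its tab, lay it on the open end of the channel and slide it gently in under the arch until it is fully home against the end stop. Then turn the black crank knob clockwise until the resistance rises sharply and give it an eighth of a turn more to compress the gasket - no further, or the glass chip cracks. Let go and leave everything else on the bench where it is.

Things in the scene. Friction and masses are not known exactly. Their poses are not given: they have to be found in the camera images.
- flow_cassette: Flow-cell cassette, loose: flat blue bar 116 x 44 x 8 mm, about 100 g, glass chip let in, square 40 mm steel thrust plate on its front part (plate top 10 mm above the underside). Origin: on the underside, below the plate's centre. +x to its front end, 26 mm ahead of the origin; tail end 90 mm behind; centre of mass 34 mm behind; z up.
- cassette_tab (a point): Grip point of the cassette's handle, an upright blue tab at its tail: 79 mm behind the cassette's origin, 22 mm above its underside; frame as the cassette's. The tab is 18 mm long (x), 14 mm across (y; take it across this) and rises from 8 to 34 mm above the underside.
- flow_clamp: Flow-cell clamp, fixed to the bench: dark bed plate 184 x 86 mm with a channel along x. Origin: on the bench below the knob's axis; +x is the way the cassette is slid in; z up. Bed surface at z = 10 mm, from x = -140 to +44 mm. With the cassette fully home its origin is at x = 0, y = 0, z = 10 mm here (within 1 mm) and its axes are parallel.
- channel_mouth (a point): Middle of the bed surface where the parallel channel begins (x = -45 mm of the clamp); frame as the clamp's. From here to the end stop two rails 7 mm high (tops 17 mm above the bench) leave 46.4 mm between them; over the 23 mm before this point they flare open to about 62 mm; before that the bed is open.
- clamp_stop: The clamp's end stop, an aluminium bar across the far end of the channel. Its frame is the clamp's frame; its face, which the cassette's front end meets, is at x = +26.5 mm.
- clamp_arch: Aluminium arch over the channel (x -12 to +12 mm, posts at y = +-36 mm, clear height 34 mm over the bench, top 45 mm). The knob's screw passes through its middle. Its frame is the clamp's frame.
- clamp_knob: The black crank knob with its screw and the sprung, pale nylon foot (40 mm across) under the arch, which presses on the thrust plate. Origin: on the bench, on the knob's vertical axis; the frame turns with the knob, x along the crank arm. Hub and arm tops are 60 mm above the bench.
- crank_grip (a point): Middle of the crank's grip, an upright black round post 14 mm in diameter, from 60 to 86.5 mm above the bench, 32 mm out from the knob's axis; this point is 75 mm above the bench. x points outward along the crank arm, z up. The crank turns clockwise (from above) to tighten, staying at one height.
- foot_axis (a point): On the knob's axis, 20 mm above the bench: top of the thrust plate when the cassette is home. The foot sinks 10 mm per knob turn and meets the plate 1.1 to 3.4 rad after the start; the knob's angle does not show when. Until then the crank takes about 1 N at its grip; from there this climbs by 7 to 13 N per rad (0.2 to 0.4 N m per rad) and the clamping force by about 32 N per rad.
- slide_box: Closed blue slide box, 104 x 170 x 35 mm; a bystander, to be left alone. Origin: centre of its underside.
- immersion_oil: Small amber dropper bottle with black cap, 68 mm high; a bystander, to be left alone. Origin: centre of its underside.
- spare_eyepiece: Black eyepiece standing on the bench, 35 mm across, 51 mm high; a bystander, to be left alone. Origin: centre of its underside.
- lens_blower: Black rubber bulb blower standing on its foot, 46 mm across, 95 mm high; a bystander, to be left alone. Origin: centre of its underside.
- coverslip_box: Small grey box, 30 x 30 x 17 mm; a bystander, to be left alone. Origin: centre of its underside.
- objective_canister: Cream canister with black screw top, 38 mm across, 57 mm high; a bystander, to be left alone. Origin: centre of its underside.
- lens_tissue: Flat green booklet, 66 x 105 x 10 mm; a bystander, to be left alone. Origin: centre of its underside.
- notebook: Tan notebook, 210 x 152 x 13 mm; a bystander, to be left alone. Origin: centre of its underside.

How it is judged:
By the outcome, as a careful person would: the job done as asked, in the order asked, and still so for the second after the job is handed in, with the robot touching nothing.
It also fails if it takes over 72 s, if anything falls off the work surface, if the arm or the gripper's body presses on something with over 40 N, if the wrist force passes 120 N, or if a joint passes its speed limit or range.

## Robot

A 7-joint arm with a two-finger parallel gripper is mounted at the origin on a cart in front of the work surface, level with it; the furniture and walls round the work are solid. World frame = base frame: x ahead of the robot, y to its left, z up, the work surface at z = 0. Lengths are in m, angles in rad, forces in N, time in s.
With the tool pointing down it reaches from about 0.4 to 0.925 m from the base axis. Payload 4.1 kg.
Tool frame: the origin (TCP) lies between the finger pads; the fingertips stand 19 mm ahead of it and the grasp point (between the pads) is the TCP; y points along the fingers, z is the direction in which the jaws open and shut, and the axes are right-handed (so a half turn about y gives the same grasp; the last joint's range is limited). The gripper opens to 85 mm and grips with 20 to 120 N. Pads are 22 mm wide; open, the fingers measure 114 mm over their backs; the gripper's body (76 mm by 85 mm) begins 54 mm behind the grasp point. The pads swing forward as they close: fully open they stand 13 mm farther back than shut.
Start: joints at [1.168, 0.398, 0.045, 1.537, -0.019, 1.207, -0.051], TCP at [0.194, -0.62, 0.25] pointing down, gripper open.
Joint ranges: [-2.82, 2.82], [-0.49, 2.23], [-1.37, 1.46], [0, 2.46], [-1.36, 4.5], [0.23, 2], [-2.94, 2.94]. Speed limits (rad/s): [2.57, 2.57, 3.14, 3.14, 3.14, 3.14, 3.14].

## Interface

Orientations are given as a rotation vector (axis times angle).
In Python, from rig import env gives the robot as it stands.
- The arm moves only by the shell command python3 -m crank 'ROWS'. ROWS is text: rows parted by semicolons, each of 7 numbers parted by spaces: the opening, from 0 (shut) to 1 (fully open), then the shift along the tool's x, y, z in units of 40 mm (1.0 is 40 mm), then the turn, a rotation vector about the tool's x, y, z in units of 5 degrees (1.0 is 5 degrees). In form: gripper dx dy dz ax ay az; .... A call has 1 to 8 rows; each row is the pose to reach, as a shift and turn from the pose commanded when the call began, along the tool's axes at that moment; what a row does not reach only later rows make up. A row lasts 1/10 s, in which the tool goes at most 50 mm and 8.59 degrees, less where a joint would pass 70% of its speed; a pose out of reach is approached as far as the arm can. A call with a gripper value outside its range is refused whole. The fingers move at their own pace and stop on an object; the grip force is fixed at half the most. Time passes only in rows, so rows that repeat a pose let the fingers close. It gives the time, the measured TCP pose, the force and the opening at its end, in the units of the state.
- env.observe(): the state, without advancing time (a new reading comes with each control period).
- env.read_camera(name): name is "scene" or "side" or "wrist"; returns a dict with "color" (480x640x3 uint8, red, green, blue), "range_z" (480x640 float32, m along the optical axis (not along the pixel's ray), 0 where there is no reading), "intrinsics" (3x3 intrinsics, pixels), "k1" (the pictures are not rectified: a ray, as slopes to the right and down, at radius r is drawn at 1 + k1 r^2 times it, then the intrinsics apply), "camera_from_world" (4x4, takes a point from world to camera coordinates). Camera axes: x right, y down, z forward; pixel columns grow to the right and rows downward; lengths in m; the calibration is good to about 2 mm. A picture is of the moment at which its call begins.
- env.sign_off(): hands the job in, once; it reports no verdict.
The state is a dict: "clock": time; "joint_positions": joint angles; "dq": joint speeds; "tau": joint torques, N m; "position": TCP position; "tool_rot": TCP orientation; "wrist_force": force on the tool from outside, world axes, zero at the start; "wrist_torque": the same for the moment, N m; "grip_width": opening from 0.0 (shut) to 1.0 (fully open).
Only numpy, scipy, OpenCV 4.12 (cv2) and the standard library are available. Lean on these libraries where they do the work, as an engineer would, in place of code of your own. Each camera call takes 0.05 s, during which the arm holds its last target. There are 200 camera calls.

## Working session

There is one attempt and no reset: what is moved stays moved. The work goes in short steps, Python scripts to look and compute and a shell command to move; the robot and the scene stay as the last step left them, time stands still between calls to the robot, and variables do not carry over. Pictures are saved under pics/ and viewed, about 8 in all and at most 12, crops included, and the job is handed in when it is done.

```bash
mkdir -p pics; ls
python3 - <<'E'
from rig import env
import numpy as np,cv2
s=env.observe();print({k:np.round(v,3) for k,v in s.items()})
for n in("scene","side"):
    c=env.read_camera(n);np.savez(f"pics/{n}0.npz",**c);cv2.imwrite(f"pics/{n}0.png",c["color"][...,::-1])
    print(n,c["intrinsics"].round(1).tolist(),c["k1"],c["camera_from_world"].round(3).tolist())
E
```

```text
pics
{'clock': np.float64(0.0), 'joint_positions': array([ 1.168,  0.399,  0.045,  1.538, -0.019,  1.207, -0.051]), 'dq': array([ 0.001, -0.001,  0.001, -0.002, -0.002,  0.   , -0.001]), 'tau': array([-0.0000e+00, -4.7512e+01,  1.3640e+00, -2.5422e+01,  1.2000e-02,
        9.0000e-03,  0.0000e+00]), 'position': array([ 0.194, -0.62 ,  0.249]), 'tool_rot': array([-0.316,  2.06 , -2.056]), 'wrist_force': array([-0.302, -0.055, -0.027]), 'wrist_torque': array([-0.023,  0.04 ,  0.001]), 'grip_width': np.float64(0.999)}
scene [[435.1, 0.0, 329.8], [0.0, 435.1, 240.5], [0.0, 0.0, 1.0]] -0.03648913564198515 [[-0.597, -0.802, -0.015, 0.239], [-0.369, 0.292, -0.882, 0.344], [0.712, -0.521, -0.471, 0.864], [0.0, 0.0, 0.0, 1.0]]
side [[462.0, 0.0, 322.3], [0.0, 462.0, 240.6], [0.0, 0.0, 1.0]] 0.02688989605500807 [[0.873, -0.488, 0.026, -0.582], [-0.151, -0.321, -0.935, 0.134], [0.464, 0.812, -0.354, 1.283], [0.0, 0.0, 0.0, 1.0]]
```

View pics/scene0.png

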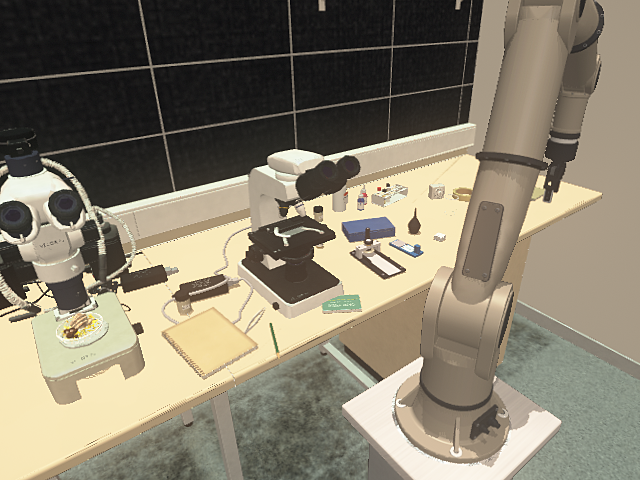

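View pics/side0.png

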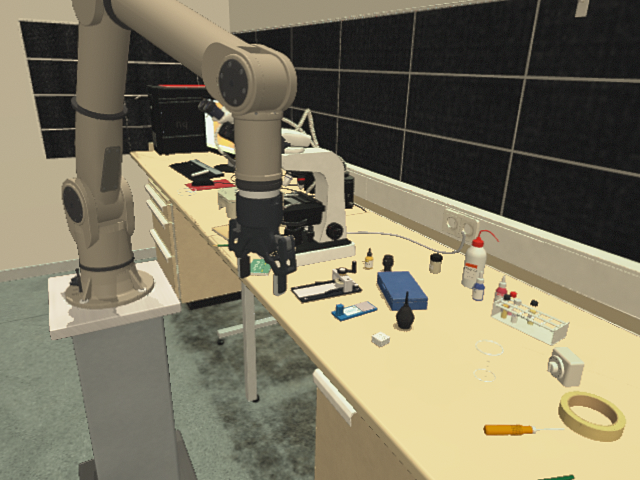

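Scene view: the clamp is at about (378,258), the cassette at (406,248) and its tab at (417,250). Side view: the clamp is at (328,288), the cassette at (355,311) and its tab at (340,310).

```bash
cat > h.py <<'E'
import numpy as np,cv2
from scipy.spatial.transform import Rotation as R
def rays(c,uv):
    K=c["intrinsics"];p=(np.atleast_2d(uv)-[K[0,2],K[1,2]])/[K[0,0],K[1,1]]
    q=p.copy()
    for _ in range(20): q=p/(1+c["k1"]*(q**2).sum(1,keepdims=True))
    T=c["camera_from_world"];Rm=T[:3,:3]
    return -Rm.T@T[:3,3], np.c_[q,np.ones(len(q))]@Rm
def onplane(c,uv,z):
    o,d=rays(c,uv);return o+d*((z-o[2])/d[:,2])[:,None]
def proj(c,P):
    T=c["camera_from_world"];X=np.atleast_2d(P)@T[:3,:3].T+T[:3,3];q=X[:,:2]/X[:,2:]
    q=q*(1+c["k1"]*(q**2).sum(1,keepdims=True));K=c["intrinsics"]
    return q*[K[0,0],K[1,1]]+[K[0,2],K[1,2]]
def load(n): return dict(np.load(f"pics/{n}.npz"))
def cloud(c):
    z=c["range_z"];v,u=np.mgrid[:z.shape[0],:z.shape[1]]
    o,d=rays(c,np.c_[u.ravel(),v.ravel()].astype(float));return (o+d*z.reshape(-1,1)).reshape(*z.shape,3)
def snap(env,n,tag):
    c=env.read_camera(n);np.savez(f"pics/{tag}.npz",**c);cv2.imwrite(f"pics/{tag}.png",c["color"][...,::-1]);return c
def delta(s,target,Rt=None):
    "shift in row units (40mm) & turn (5deg) in tool axes"
    Rc=R.from_rotvec(s["tool_rot"]);d=Rc.inv().apply(np.array(target)-s["position"])/0.04
    r=np.zeros(3) if Rt is None else np.degrees((Rc.inv()*Rt).as_rotvec())/5
    return d.round(3),r.round(3)
E
python3 - <<'E'
from h import *
from rig import env
for n,pts in(("scene0",[(378,258),(406,248),(417,250),(440,237),(414,222),(368,229)]),("side0",[(328,288),(355,311),(340,310),(380,340)])):
    c=load(n);print(n,onplane(c,pts,0.01).round(3).tolist())
s=env.observe();print(R.from_rotvec(s["tool_rot"]).as_matrix().round(3))
c=snap(env,"wrist","w0");T=c["camera_from_world"];print(T.round(3),(-T[:3,:3].T@T[:3,3]).round(3))
E
```

```text
scene0 [[0.528, -0.288, 0.01], [0.52, -0.404, 0.01], [0.488, -0.423, 0.01], [0.502, -0.553, 0.01], [0.642, -0.57, 0.01], [0.704, -0.399, 0.01]]
side0 [[0.531, -0.277, 0.01], [0.528, -0.421, 0.01], [0.496, -0.399, 0.01], [0.506, -0.559, 0.01]]
[[-0.954 -0.001  0.299]
 [-0.299  0.002 -0.954]
 [ 0.    -1.    -0.002]]
[[ 0.299 -0.954 -0.001 -0.65 ]
 [-0.903 -0.283  0.323 -0.043]
 [-0.309 -0.095 -0.946  0.381]
 [ 0.     0.     0.     1.   ]] [ 0.273 -0.596  0.374]
```

```bash
python3 - <<'E'
from h import *
a=cv2.imread("pics/scene0.png")[200:310,300:460];b=cv2.imread("pics/side0.png")[240:360,270:440]
cv2.imwrite("pics/crop0.png",np.vstack([cv2.resize(a,(800,300*800//800)) if 0 else cv2.resize(a,(420,289),interpolation=2),cv2.resize(b,(420,296),interpolation=2)]))
E
python3 - <<'E'
from h import *
for n in("scene0","side0"):
    P=cloud(load(n)).reshape(-1,3);m=(P[:,2]>0.04)&(P[:,2]<.5)&(P[:,0]>.35)&(P[:,0]<.9)&(P[:,1]<.1)&(P[:,1]>-.7);P=P[m]
    H=np.zeros((12,16))
    np.maximum.at(H,(((P[:,0]-.35)/.05).astype(int).clip(0,11),((P[:,1]+.7)/.05).astype(int).clip(0,15)),P[:,2])
    print((H*100).round().astype(int))
E
python3 -m crank '1 -1.2 -0.4 -0.4 0 0 0;1 -2.3 -0.8 -0.8 0 0 0;1 -3.4 -1.2 -1.2 0 0 0;1 -4.5 -1.5 -1.6 0 0 0;1 -5.6 -1.5 -2 0 0 0;1 -6.7 -1.5 -2.4 0 0 0;1 -7.8 -1.5 -2.8 0 0 0;1 -8.5 -1.5 -3 0 0 0'
```

```text
[[ 0  0  0  0  0  0  0  0  0  0  0  0  0 44 44 43]
 [ 0  0  0  0  0  0  0  0  0  0  0  0  4 36 40 40]
 [ 0  0  0  0  0  0  0  0  0  0  0  0 19 42 42 40]
 [ 0  0  0  0  0  0  0  0  0  0  0  0 19 42 42 40]
 [ 0  0  0  9  0  0  0  9  9  5  0  0 20 41 41 38]
 [ 0  0  0  9  0  0  0  0  8  0  0  0 20 20 35 20]
 [ 0  0  0  0  0  0  0  0  0  0  0  0  0 25 35 11]
 [ 0  0  0  0  0  0  0  0  0  5  0  0  0  0 32 10]
 [ 0  0  0  0  0  0  0  0  5  5  0  0  0  0  0  0]
 [ 4  7  7  0  0  0  0  0  0  0  0  0  0  0  0  0]
 [ 7  7  7  8  8 11  0  6  6  0  0  0  0  0  0  0]
 [ 0  0  0  0  0  0  0  0  0  0  0  0  0  0  0  0]]
[[ 0  0  0  0  0  0  0  0  0  0  0  0 42 44 44 43]
 [ 0  0  0  0  0  0  0  0  0  0  0  0  0  0  0  0]
 [ 0  0  0  0  0  0  0  0  0  0  0  0 19 41  0  0]
 [ 0  0  0  0  0  0  0  0  0  0  0  0 19 42 41  5]
 [ 0  0  0 10  0  0  0  9  9  5  0  0 20 41 41 20]
 [ 0  0  0 10  0  0  0  9  9  0  0  0 20 35 35 20]
 [ 0  0  0  0  0  4  0  0  0  0  0  0 12 35 35 35]
 [ 0  0  0  0  0  0  4  4  0  6  7  0 11 32  0  0]
 [ 0  0  0  0  0  0  0  0  5  5  0  0  0  0  0  0]
 [ 4  7  5  0  0  0  0  0  0  0  0  0  0  0  0  0]
 [ 7  7  7  9 10 12  0  6  6  0  0  0  0  0  0  0]
 [ 0  0  0  0  0  0  0  0  0  0  0  0  0  0  0  0]]
clock: 0.95
position: [0.4864, -0.3999, 0.3101]
tool_rot: [-0.318, 2.056, -2.052]
wrist_force: [0.2, 0.1, -0.3]
grip_width: 1.004
```

View pics/crop0.png

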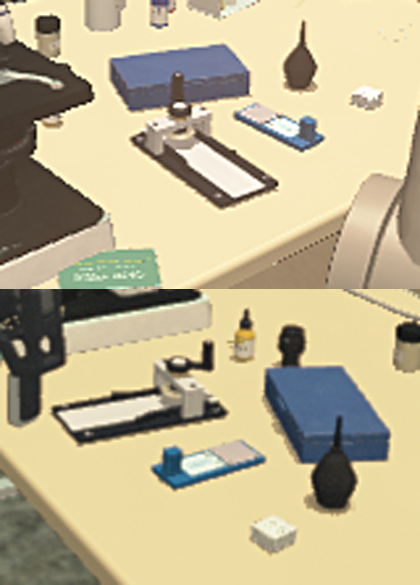

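The two-view crop shows the channel's open end towards the robot. The crank grip is out on the far left side of the arch, and the cassette is roughly parallel to the clamp with its tab towards the robot.

```bash
python3 -m crank '1 -1 0 -0.6 0 0 0;1 -1.7 0 -0.6 0 0 0;1 -1.7 0 -0.6 0 0 0;1 -1.7 0 -0.6 0 0 0'
python3 - <<'E'
from h import *
from rig import env
snap(env,"wrist","w1");s=env.observe();print(s["position"],s["dq"].round(3))
E
```

```text
clock: 1.35
position: [0.5406, -0.3605, 0.3096]
tool_rot: [-0.318, 2.058, -2.057]
wrist_force: [-1.3, -1.6, -0.7]
grip_width: 0.999
[ 0.53965878 -0.36166236  0.30983129] [ 0.017 -0.01   0.016  0.005 -0.002 -0.001  0.   ]
```

View pics/w1.png

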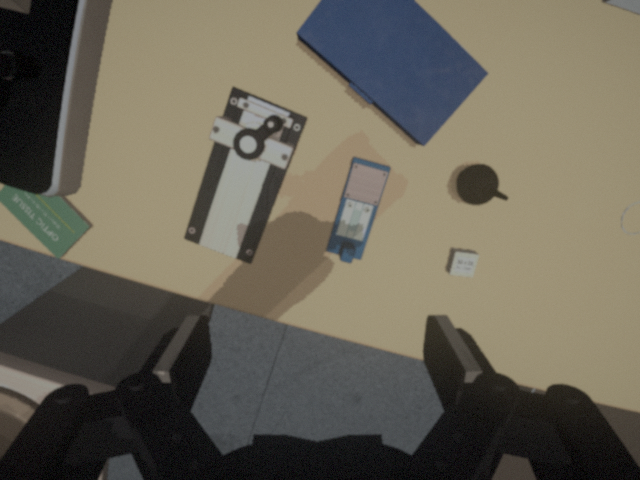

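```bash
cat > meas.py <<'E'
from h import *
def rect(pts):
    r=cv2.minAreaRect((pts[:,:2]*1000).astype(np.float32));b=cv2.boxPoints(r)
    e=b[1]-b[0],b[2]-b[1];l=max(e,key=np.linalg.norm);a=np.arctan2(l[1],l[0]);a=(a+np.pi/2)%np.pi-np.pi/2
    return np.round(r[0],1),np.round(r[1],1),round(np.degrees(a),2)
def allm(tag):
    c=load(tag);P=cloud(c);hsv=cv2.cvtColor(c["color"],cv2.COLOR_RGB2HSV)
    print("bench z",np.median(P[250:270,280:310,2]))
    return c,P,hsv
E
python3 - <<'E'
from meas import *
c,P,hsv=allm("w1")
for uv in[(420,200),(270,300),(365,182),(350,215),(347,255),(347,243),(225,230),(248,145),(274,123),(222,133),(212,185),(252,95)]: print(uv,hsv[uv[1],uv[0]],P[uv[1],uv[0]].round(4))
z=P[...,2]
def comp(m,seed):
    n,l=cv2.connectedComponents(cv2.morphologyEx(m.astype(np.uint8),cv2.MORPH_OPEN,np.ones((2,2))));return l==l[seed[1],seed[0]]
box=np.zeros(z.shape,bool);box[140:275,315:400]=1
m=comp((z>.004)&box,(350,215));print("cass",m.sum(),rect(onplane(c,np.argwhere(m)[:,::-1],.008)))
box=np.zeros(z.shape,bool);box[75:275,170:315]=1
m=comp((z>.005)&(z<.013)&box,(225,230));print("bed",m.sum(),rect(onplane(c,np.argwhere(m)[:,::-1],.01)))
m=(z>.055)&box;print("knob",m.sum(),np.percentile(z[m],[10,50,90]),np.argwhere(m).min(0),np.argwhere(m).max(0))
E
```

```text
bench z 0.0007376885839033842
(420, 200) [ 21  59 159] [ 0.5628 -0.4807  0.0006]
(270, 300) [ 17  78 114] [ 0.3844 -0.3472  0.0014]
(365, 182) [  9  34 144] [ 0.5641 -0.4104  0.0089]
(350, 215) [ 60   5 158] [ 0.5228 -0.4066  0.0097]
(347, 255) [103  93 112] [ 0.4836 -0.4143  0.0353]
(347, 243) [90  9 56] [ 0.492  -0.4128  0.0186]
(225, 230) [ 28  19 159] [ 0.462  -0.2726  0.0106]
(248, 145) [ 48   8 162] [ 0.5711 -0.2818  0.0612]
(274, 123) [17 23 77] [ 0.5996 -0.3027  0.0863]
(222, 133) [ 39  16 160] [ 0.5729 -0.2517  0.0459]
(212, 185) [19 35 59] [ 0.5098 -0.2463  0.0111]
(252, 95) [19 44 82] [ 0.6162 -0.2654  0.0111]
cass 3800 (array([ 525.7, -413.6]), array([123. ,  44.9]), np.float32(2.07))
bed 6883 (array([ 495.1, -276.5]), array([ 86.1, 127. ]), np.float32(-4.93))
knob 1342 [0.05941892 0.06096707 0.08770741] [ 81 174] [273 313]
```

```bash
cat >> meas.py <<'E'
def cass(c,P,u0,u1,v0,v1):
    z=P[...,2];m=np.zeros(z.shape,bool);m[v0:v1,u0:u1]=1
    m&=(z>.0045)&(z<.0125);m=cv2.morphologyEx(m.astype(np.uint8),cv2.MORPH_OPEN,np.ones((3,3)))
    n,l,st,_=cv2.connectedComponentsWithStats(m);k=1+st[1:,4].argmax()
    return rect(onplane(c,np.argwhere(l==k)[:,::-1],.008))
def bed(c,P,u0,u1,v0,v1):
    z=P[...,2];m=np.zeros(z.shape,bool);m[v0:v1,u0:u1]=1
    m&=(z>.005)&(z<.0135);m=cv2.morphologyEx(m.astype(np.uint8),cv2.MORPH_OPEN,np.ones((3,3)))
    return rect(onplane(c,np.argwhere(m)[:,::-1],.01))
def top(P,zlo,zhi,u0,u1,v0,v1):
    Q=P[v0:v1,u0:u1].reshape(-1,3);Q=Q[(Q[:,2]>zlo)&(Q[:,2]<zhi)];return Q
E
python3 - <<'E'
from meas import *
c,P,hsv=allm("w1")
print(cass(c,P,315,400,140,275));print(bed(c,P,170,315,75,275))
a=top(P,.0425,.049,170,315,75,200);print("arch",rect(a),np.median(a[:,2]))
g=top(P,.08,.095,170,315,75,200);print("grip",rect(g),g.mean(0),len(g))
h=top(P,.057,.066,170,315,75,200);print("hub",rect(h),np.median(h[:,2]))
t=top(P,.030,.04,315,400,230,275);print("tab",rect(t),t.mean(0),len(t))
# bed corners from image
print(onplane(c,[(234,88),(306,117),(250,263),(186,240)],.01).round(4)[:,:2])
print(onplane(c,[(356,158),(390,165),(328,248)],.008).round(4)[:,:2])
print(onplane(c,[(247,144)],.060))
E
```

```text
bench z 0.0007376885839033842
(array([ 530.2, -412.4]), array([115.3,  44.7]), np.float32(2.4))
(array([ 524.4, -277.6]), array([ 86.2, 184. ]), np.float32(-4.93))
arch (array([ 571.8, -281.3]), array([83.7, 24.5]), np.float32(84.83)) 0.04567993205685916
grip (array([ 598.1, -300. ]), array([13.7, 13.5]), np.float32(42.08)) [ 0.5982397  -0.30021843  0.08660396] 210
hub (array([ 579.9, -290.4]), array([30.7, 54.7]), np.float32(-48.46)) 0.06060063572152419
tab (array([ 483.4, -414. ]), array([17.8, 14.7]), np.float32(0.85)) [ 0.48409975 -0.4136784   0.03428136] 201
[[ 0.6176 -0.2451]
 [ 0.6115 -0.3264]
 [ 0.4301 -0.3109]
 [ 0.4356 -0.2304]]
[[ 0.5863 -0.392 ]
 [ 0.5906 -0.4309]
 [ 0.476  -0.3951]]
[[ 0.57156416 -0.28048348  0.06      ]]
```

The wrist view is clear: clamp hub at (247,144), crank grip at (274,123), tab at (347,250). Measured sizes match the specs: bed 86x184 mm, cassette 115x45 mm.

This gives the clamp origin at (0.572, -0.2815) with yaw -5.0°, and the tab at (0.4834, -0.4142) with yaw 2.4°.

```bash
cat > go.py <<'E'
import sys
from h import *
from rig import env
def down(deg):
    t=np.radians(deg);x=[-np.cos(t),-np.sin(t),0];y=[0,0,-1];return R.from_matrix(np.c_[x,y,np.cross(x,y)])
if __name__=="__main__":
    x,y,z,d=map(float,sys.argv[1:]);s=env.observe();print(delta(s,(x,y,z),down(d)),"q7",s["joint_positions"][6].round(2))
E
python3 go.py .4834 -.4142 .10 2.4
```

```text
(array([1.725, 5.249, 0.834]), array([-0.003,  2.988,  0.02 ])) q7 -0.78
```

```bash
python3 -m crank '0.45 0.6 1 0.3 0 1 0;0.45 1.2 2 0.6 0 2 0;0.45 1.72 3 0.83 0 2.99 0;0.45 1.72 4 0.83 0 2.99 0;0.45 1.72 5 0.83 0 2.99 0;0.45 1.72 5.25 0.83 0 2.99 0;0.45 1.72 5.25 0.83 0 2.99 0'; python3 go.py .4834 -.4142 .030 2.4
python3 - <<'E'
from meas import *
from rig import env
c=snap(env,"wrist","w2");P=cloud(c)
t=P[(P[...,2]>.030)&(P[...,2]<.04)&(abs(P[...,0]-.483)<.03)&(abs(P[...,1]+.414)<.03)]
print(len(t),rect(t) if len(t) else 0)
E
```

```text
clock: 2.1
position: [0.483, -0.4134, 0.0991]
tool_rot: [-0.049, 2.204, -2.2]
wrist_force: [-0.4, -0.3, 0.2]
grip_width: 0.451
(array([-0.015,  1.727,  0.025]), array([ 0.02 , -0.009,  0.036])) q7 -0.92
839 (array([ 483.7, -414.7]), array([18. , 15.2]), np.float32(3.86))
```

View pics/w2.png

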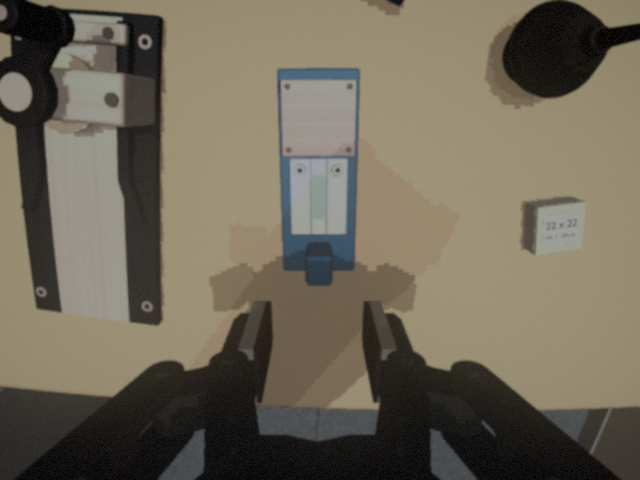

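The cassette lies straight ahead with its tab at (318,262), centred between the fingers, so I'll go down and grip it.

```bash
python3 -m crank '0.45 0 0.8 0.02 0 0 0;0.45 0 1.4 0.02 0 0 0;0.45 0 1.73 0.02 0 0 0;0.45 0 1.73 0.02 0 0 0;0 0 1.73 0.02 0 0 0;0 0 1.73 0.02 0 0 0;0 0 1.73 0.02 0 0 0;0 0 1.73 0.02 0 0 0'
python3 -m crank '0 0 0 0 0 0 0;0 0 0 0 0 0 0;0 0 0 0 0 0 0'; python3 go.py .4834 -.4142 .030 2.4
```

```text
clock: 2.95
position: [0.4864, -0.415, 0.0334]
tool_rot: [-0.044, 2.195, -2.201]
wrist_force: [-0.8, 0.7, 6.5]
grip_width: 0.143
clock: 3.25
position: [0.4864, -0.415, 0.0334]
tool_rot: [-0.044, 2.195, -2.201]
wrist_force: [-0.2, 0.9, 6.2]
grip_width: 0.151
(array([ 0.075,  0.085, -0.023]), array([-0.03 ,  0.011, -0.035])) q7 -0.93
```

```bash
python3 -m crank '0 0 -0.4 0 0 0 0;0 0 -0.8 0 0 0 0;0 0 -1.3 0 0 0 0;0 0 -1.3 0 0 0 0;0 0 -1.3 0 0 0 0'; python3 go.py .4056 -.2669 .080 -5
python3 - <<'E'
from meas import *
from rig import env
c=snap(env,"wrist","w3")
E
```

```text
clock: 3.75
position: [0.4853, -0.4141, 0.0841]
tool_rot: [-0.046, 2.198, -2.2]
wrist_force: [-0.5, -0.0, -0.9]
grip_width: 0.145
(array([ 1.833,  0.095, -3.763]), array([-0.013,  1.492, -0.015])) q7 -0.92
```

View pics/w3.png

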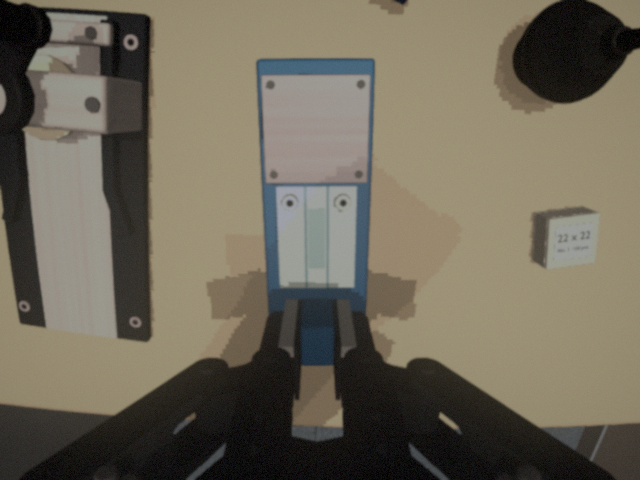

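The cassette is held level, with the plate at (270-365, 75-183). Next I'll measure its pose in the hand.

```bash
cat > hand.py <<'E'
from meas import *
import sys
def pose(tag,s,z0):
    c=load(tag);P=cloud(c);Q=P[85:175,275:357].reshape(-1,3);A=np.c_[Q[:,:2]-Q[:,:2].mean(0),np.ones(len(Q))]
    k=np.linalg.lstsq(A,Q[:,2],rcond=None)[0];print("plate z",k[2].round(4),"slope deg",np.degrees(k[:2]).round(2))
    z=P[...,2];m=np.zeros(z.shape,np.uint8);m[40:300,240:400]=(abs(z-k[2])<.006)[40:300,240:400]
    n,l,st,_=cv2.connectedComponentsWithStats(cv2.morphologyEx(m,cv2.MORPH_OPEN,np.ones((3,3))));j=1+st[1:,4].argmax()
    uv=np.argwhere(l==j)[:,::-1];W=onplane(c,uv,k[2]-.002);print("rect",rect(W))
    f=W[W[:,0]>W[:,0].max()-.004];r=rect(W[W[:,0]>np.percentile(W[:,0],30)]);print("front half",r,"front x",W[:,0].max().round(4))
    print("tcp",s["position"].round(4))
E
python3 - <<'E'
from hand import *
from rig import env
pose("w3",env.observe(),0)
E
```

```text
plate z 0.0617 slope deg [ 1.92 -0.09]
rect (array([ 538.4, -412.2]), array([97. , 43.6]), np.float32(2.59))
front half (array([ 555.7, -411.4]), array([62.3, 43.6]), np.float32(2.45)) front x 0.5877
tcp [ 0.4847 -0.4136  0.0831]
```

```bash
python3 go.py .4086 -.2665 .083 -5; python3 -m crank '0 0.4 0 -0.8 0 0.3 -0.1;0 0.8 0 -1.6 0 0.6 -0.2;0 1.2 0 -2.4 0 0.9 -0.3;0 1.6 0 -3.2 0 1.2 -0.38;0 1.75 0 -3.76 0 1.49 -0.38;0 1.75 0 -3.76 0 1.49 -0.38;0 1.75 0 -3.76 0 1.49 -0.38;0 1.75 0 -3.76 0 1.49 -0.38'
python3 - <<'E'
from hand import *
from rig import env
snap(env,"wrist","w4");pose("w4",env.observe(),0)
c=load("w4");P=cloud(c);m=(abs(P[...,2]-.0107)<.003)&(P[...,1]>-.33)&(P[...,1]<-.2)&(P[...,0]<.64)
print("bench",np.median(P[...,2][(P[...,1]<-.4)&(P[...,2]<.02)]))
a=P[(P[...,2]>.0425)&(P[...,2]<.049)&(P[...,0]>.55)&(P[...,0]<.6)];print("arch",rect(a))
E
python3 go.py .4086 -.2665 .0434 -5
```

```text
(array([ 1.743e+00,  2.000e-03, -3.757e+00]), array([1.000e-03, 1.492e+00, 3.000e-03])) q7 -0.92
clock: 4.6
position: [0.4089, -0.2676, 0.0829]
tool_rot: [-0.059, -2.159, 2.162]
wrist_force: [0.1, -0.8, -1.0]
grip_width: 0.146
plate z 0.058 slope deg [ 1.83 -0.38]
rect (array([ 460.3, -272.9]), array([43.8, 98.3]), np.float32(-4.86))
front half (array([ 477.7, -274.2]), array([43.4, 63.4]), np.float32(-4.79)) front x 0.5108
tcp [ 0.4089 -0.2677  0.083 ]
bench -0.00027449664203746393
arch (array([0., 0.]), array([0., 0.]), np.float32(0.0))
(array([-0.022,  0.989, -0.032]), array([-0.031, -0.012,  0.376])) q7 -1.22
```

View pics/w4.png

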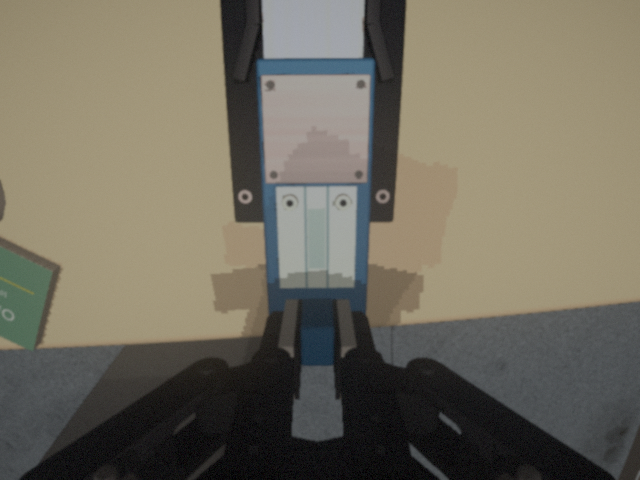

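Hanging over the open bed, the cassette front at row 60 is central between the flares at (245,80) and (385,80). The slope readings disagree, so I'll check those before going down.

Run:
```python
from meas import *
for t in("w1","w2","w3","w4"):
    c=load(t);P=cloud(c);T=c["camera_from_world"];print(t,"fwd",T[2,:3].round(4),np.degrees(np.arccos(-T[2,2])).round(2))
    def fit(m):
        Q=P[m];a,b=T[2,:2]/np.linalg.norm(T[2,:2]);u=-(Q[:,:2]@[a,b]);v=Q[:,:2]@[-b,a]
        A=np.c_[u-u.mean(),v-v.mean(),np.ones(len(u))];k=np.linalg.lstsq(A,Q[:,2],rcond=None)[0];return np.degrees(k[:2]).round(2),k[2].round(4),len(u)
    m=np.abs(P[...,2])<.006
    m&=P[...,0]>.36
    print(" bench",fit(m))
    if t in("w3","w4"):
        n=np.zeros(m.shape,bool);n[85:172,277:355]=1;print(" plate",fit(n))
        n=np.zeros(m.shape,bool);n[196:285,285:348]=1;print(" glass area",fit(n))
        z=c["range_z"];print(" raw depth col318 rows",z[[80,100,130,160,175],318])
```

```text
w1 fwd [-0.3092 -0.0972 -0.946 ] 18.91
 bench (array([-0.02,  0.03]), np.float64(0.0008), 151009)
w2 fwd [-0.3254 -0.0122 -0.9455] 19.0
 bench (array([-0.01,  0.04]), np.float64(0.0008), 168492)
w3 fwd [-0.3211 -0.0153 -0.9469] 18.75
 bench (array([-0.01,  0.03]), np.float64(0.0008), 157501)
 plate (array([1.78, 0.19]), np.float64(0.0617), 6786)
 glass area (array([11.34,  0.19]), np.float64(0.0604), 5607)
 raw depth col318 rows [0.136205   0.13724332 0.1414352  0.1463111  0.1481544 ]
w4 fwd [-0.3523  0.028  -0.9355] 20.7
 bench (array([-0.02,  0.03]), np.float64(0.0008), 154386)
 plate (array([1.98, 0.23]), np.float64(0.058), 6786)
 glass area (array([15.55,  0.19]), np.float64(0.0584), 5607)
 raw depth col318 rows [0.13612753 0.13780046 0.14087796 0.14467685 0.14700581]
```

At close range the depth is noisy. The cassette was flat on the bench when gripped, so I'll take it as level with a level tool. I'll undo the pitch, lay the cassette on the bed, let it settle by releasing, then regrip slightly higher so the tips clear the bar.

```bash
python3 -m crank '0 -0.02 0.3 -0.03 0 0 0.38;0 -0.02 0.6 -0.03 0 0 0.38;0 -0.02 0.8 -0.03 0 0 0.38;0 -0.02 0.9 -0.03 0 0 0.38;0 -0.02 0.95 -0.03 0 0 0.38;0 -0.02 0.98 -0.03 0 0 0.38;0 -0.02 0.98 -0.03 0 0 0.38;0 -0.02 0.98 -0.03 0 0 0.38'; python3 go.py .4086 -.2665 .0434 -5
```

```text
clock: 5.45
position: [0.4086, -0.2656, 0.0442]
tool_rot: [-0.095, -2.174, 2.18]
wrist_force: [0.3, 0.2, -0.6]
grip_width: 0.148
(array([-0.003,  0.02 ,  0.023]), array([-0.029,  0.004, -0.009])) q7 -1.21
```

```bash
python3 -m crank '0 0 0.03 0.02 0 0 0;0 0 0.05 0.02 0 0 0;0 0 0.05 0.02 0 0 0'; python3 -m crank '0.3 0 0 0 0 0 0;0.3 0 0 0 0 0 0;0.3 0 0 0 0 0 0;0.3 0 -0.08 0 0 0 0;0.3 0 -0.08 0 0 0 0'
python3 - <<'E'
from hand import *
from rig import env
snap(env,"wrist","w5");s=env.observe();print(s["position"],s["wrist_force"]);pose("w5",s,0)
E
```

```text
clock: 5.75
position: [0.4085, -0.2662, 0.0432]
tool_rot: [-0.095, -2.175, 2.179]
wrist_force: [-3.5, 2.1, 9.5]
grip_width: 0.149
clock: 6.25
position: [0.4084, -0.2664, 0.0454]
tool_rot: [-0.096, -2.174, 2.18]
wrist_force: [0.7, 0.4, 0.6]
grip_width: 0.303
[ 0.40832771 -0.26636976  0.04527312] [-0.57728475 -0.23933071  1.02839024]
plate z 0.0212 slope deg [ 1.61 -0.27]
rect (array([ 461.1, -271.1]), array([43.7, 98.3]), np.float32(-4.77))
front half (array([ 478.2, -272.7]), array([43.6, 64.2]), np.float32(-4.22)) front x 0.5115
tcp [ 0.4083 -0.2664  0.0453]
```

View pics/w5.png

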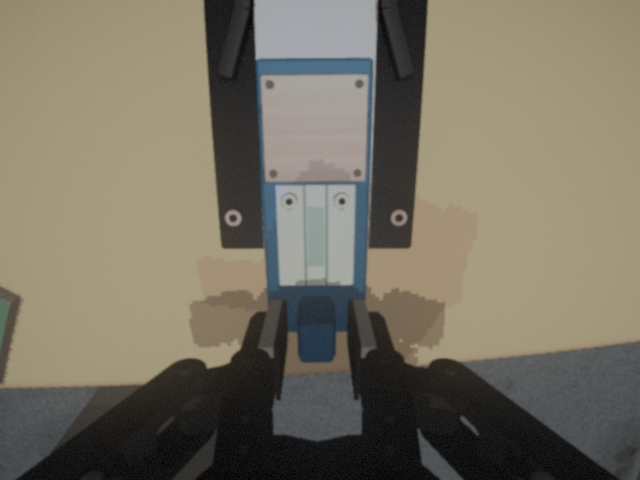

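The cassette lies flat and centred: bed holes at x=233 and 399, cassette edges at 258 and 373. Now regrip and slide in.

```bash
python3 -m crank '0 0 0 0 0 0 0;0 0 0 0 0 0 0;0 0 0 0 0 0 0;0 0 0 0 0 0 0'; python3 -m crank '0 -0.1 0 0 0 0 0;0 -0.25 0 0 0 0 0;0 -0.4 0 0 0 0 0;0 -0.55 0 0 0 0 0;0 -0.7 0 0 0 0 0;0 -0.8 0 0 0 0 0;0 -0.8 0 0 0 0 0'; python3 go.py .4963 -.2742 .0455 -5
```

```text
clock: 6.7
position: [0.4082, -0.2662, 0.0453]
tool_rot: [-0.095, -2.174, 2.179]
wrist_force: [-0.7, 0.6, 3.0]
grip_width: 0.142
clock: 7.4
position: [0.438, -0.2695, 0.0454]
tool_rot: [-0.091, -2.172, 2.177]
wrist_force: [-5.5, 0.1, 9.3]
grip_width: 0.146
(array([-1.462, -0.01 , -0.012]), array([-0.026, -0.01 ,  0.049])) q7 -1.23
```

```bash
python3 -m crank '0 0 -0.05 0 0 0 0;0 0 -0.05 0 0 0 0;0 -0.1 -0.05 0 0 0 0;0 -0.2 -0.05 0 0 0 0;0 -0.3 -0.05 0 0 0 0;0 -0.4 -0.05 0 0 0 0;0 -0.4 -0.05 0 0 0 0'; python3 go.py .4963 -.2742 .0455 -5
```

```text
clock: 8.1
position: [0.457, -0.2703, 0.0471]
tool_rot: [-0.095, -2.175, 2.18]
wrist_force: [-0.4, 0.3, -1.1]
grip_width: 0.149
(array([-0.987,  0.042,  0.011]), array([-0.026,  0.01 , -0.011])) q7 -1.24
```

```bash
python3 -m crank '0 0 0.035 0 0 0 0;0 0 0.035 0 0 0 0;0 -0.1 0.035 0 0 0 0;0 -0.2 0.035 0 0 0 0;0 -0.3 0.035 0 0 0 0;0 -0.4 0.035 0 0 0 0;0 -0.4 0.035 0 0 0 0'; python3 go.py .4963 -.2742 .0455 -5
```

```text
clock: 8.8
position: [0.4729, -0.2717, 0.0458]
tool_rot: [-0.095, -2.175, 2.18]
wrist_force: [-0.2, -0.1, -0.7]
grip_width: 0.15
(array([-0.588,  0.008,  0.011]), array([-0.026,  0.009, -0.011])) q7 -1.25
```

```bash
python3 -m crank '0 0 0.015 0 0 0 0;0 -0.1 0.015 0 0 0 0;0 -0.2 0.015 0 0 0 0;0 -0.3 0.015 0 0 0 0;0 -0.4 0.015 0 0 0 0;0 -0.45 0.015 0 0 0 0;0 -0.5 0.015 0 0 0 0;0 -0.5 0.015 0 0 0 0'; python3 go.py .4963 -.2742 .0455 -5
```

```text
clock: 9.6
position: [0.4909, -0.2739, 0.0454]
tool_rot: [-0.093, -2.173, 2.178]
wrist_force: [-4.3, 0.4, 6.5]
grip_width: 0.144
(array([-0.136, -0.003, -0.004]), array([-0.027, -0.004,  0.022])) q7 -1.27
```

```bash
python3 -m crank '0 -0.04 0 0 0 0 0;0 -0.08 0 0 0 0 0;0 -0.12 0 0 0 0 0;0 -0.12 0 0 0 0 0'; python3 go.py .4963 -.2742 .0455 -5
```

```text
clock: 10.0
position: [0.4959, -0.2743, 0.0454]
tool_rot: [-0.094, -2.173, 2.179]
wrist_force: [-3.3, 0.4, 5.3]
grip_width: 0.146
(array([-0.01 , -0.003, -0.003]), array([-0.028, -0.003,  0.015])) q7 -1.27
```

Friction only so far (about 3-4 N). I'll push on in small steps until the stop is felt.

```bash
python3 -m crank '0 -0.03 0 0 0 0 0;0 -0.05 0 0 0 0 0;0 -0.05 0 0 0 0 0'; python3 -m crank '0 -0.03 0 0 0 0 0;0 -0.05 0 0 0 0 0;0 -0.05 0 0 0 0 0'
```

```text
clock: 10.3
position: [0.4962, -0.2743, 0.0454]
tool_rot: [-0.09, -2.172, 2.176]
wrist_force: [-7.9, 1.9, 9.1]
grip_width: 0.143
clock: 10.6
position: [0.4963, -0.2744, 0.0454]
tool_rot: [-0.086, -2.171, 2.173]
wrist_force: [-10.7, 2.0, 12.8]
grip_width: 0.145
```

The arm stalled at TCP x = 0.4963, exactly the predicted home position, so the cassette is against the stop. I'll unload, release, rise and check.

```bash
python3 -m crank '0 0.05 -0.02 0 0 0 0;0 0.05 -0.02 0 0 0 0;0.35 0.05 -0.02 0 0 0 0;0.35 0.05 -0.02 0 0 0 0;0.35 0.05 -0.02 0 0 0 0'; python3 -m crank '0.35 0 -1 0 0 0 0;0.35 0 -2 0 0 0 0;0.35 0 -3 0 0 0 0;0.35 0.4 -4 0 0 0 0;0.35 0.4 -4 0 0 0 0;0.35 0.4 -4 0 0 0 0'
python3 - <<'E'
from meas import *
from rig import env
c=snap(env,"wrist","w6");P=cloud(c);z=P[...,2];x,y=P[...,0],P[...,1]
near=(abs(x-.55)<.15)&(abs(y+.28)<.07)
for n,lo,hi in(("tab",.038,.048),("arch",.042,.049),("grip",.078,.095),("hub",.056,.066)):
    m=near&(z>lo)&(z<hi)&((x<.52) if n=="tab" else (x>.53));Q=P[m];print(n,len(Q),rect(Q) if len(Q)>3 else 0)
hsv=cv2.cvtColor(c["color"],cv2.COLOR_RGB2HSV)
m=near&(hsv[...,0]>95)&(hsv[...,0]<115)&(hsv[...,1]>80)&(x<.56);uv=np.argwhere(m)[:,::-1];W=onplane(c,uv,.018)
print("blue",rect(W),W[:,0].min())
E
```

```text
clock: 11.1
position: [0.4999, -0.274, 0.0461]
tool_rot: [-0.096, -2.175, 2.181]
wrist_force: [0.4, -0.1, -0.5]
grip_width: 0.351
clock: 11.7
position: [0.4835, -0.2727, 0.2072]
tool_rot: [-0.099, -2.175, 2.182]
wrist_force: [-0.2, 0.9, -0.4]
grip_width: 0.352
tab 436 (array([ 493.9, -274.3]), array([14.3, 18.1]), np.float32(-5.0))
arch 2568 (array([ 571.7, -281.2]), array([83.6, 23.7]), np.float32(84.96))
grip 473 (array([ 597.7, -299.9]), array([13.9, 13.3]), np.float32(72.74))
hub 2008 (array([ 580.2, -286.3]), array([29.8, 49.9]), np.float32(-31.32))
blue (array([ 349. , -266.2]), array([739.9, 408.1]), np.float32(84.63)) 0.1117371972833559
```

View pics/w6.png

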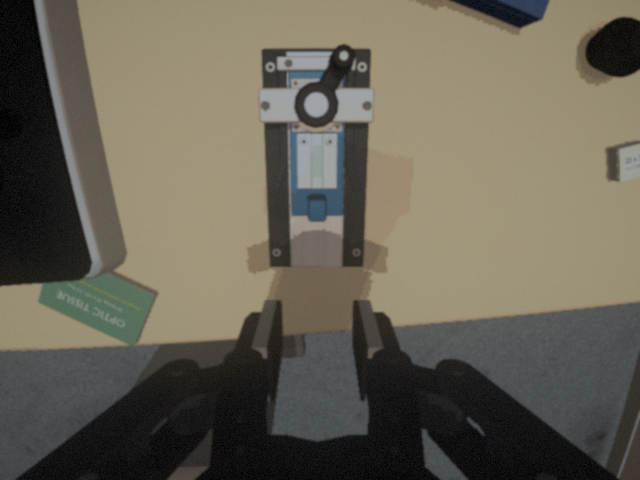

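The cassette is home: the tab centre measures 78.3 mm behind the clamp axis and the front meets the stop near row 70. The crank grip is at (0.598, -0.300) and crank angle is -35.6°. Next I'll move above it with the jaws tangential.

```bash
python3 go.py .598 -.300 .17 150; python3 -m crank '0.35 -1 0 0.3 0 -1.5 0;0.35 -2 0 0.6 0 -3 0;0.35 -2.78 0.5 0.92 0 -4.5 0;0.35 -2.78 0.9 0.92 0 -6 0;0.35 -2.78 0.9 0.92 0 -7.6 0;0.35 -2.78 0.9 0.92 0 -9.2 0;0.35 -2.78 0.9 0.92 0 -10.8 0;0.35 -2.78 0.9 0.92 0 -12.4 0'; python3 go.py .598 -.300 .17 150
```

```text
(array([-2.927,  0.895,  0.443]), array([-1.6000e-02, -3.0994e+01,  3.1000e-02])) q7 -1.24
clock: 12.55
position: [0.5898, -0.318, 0.1673]
tool_rot: [-0.887, 1.617, -1.614]
wrist_force: [-0.4, -0.2, -0.5]
grip_width: 0.347
(array([-0.489, -0.069, -0.069]), array([ 3.9000e-02, -1.8524e+01, -1.0000e-02])) q7 -0.25
```

```bash
python3 -m crank '0.35 -0.49 -0.07 -0.07 0 -1.6 0;0.35 -0.49 -0.07 -0.07 0 -3.2 0;0.35 -0.49 -0.07 -0.07 0 -4.8 0;0.35 -0.49 -0.07 -0.07 0 -6.4 0;0.35 -0.49 -0.07 -0.07 0 -8 0;0.35 -0.49 -0.07 -0.07 0 -9.6 0;0.35 -0.49 -0.07 -0.07 0 -11.2 0;0.35 -0.49 -0.07 -0.07 0 -12.8 0';python3 -m crank '0.35 0 0 0 0 -1.6 0;0.35 0 0 0 0 -3.2 0;0.35 0 0 0 0 -4.8 0;0.35 0 0 0 0 -5.6 0;0.35 0 0 0 0 -5.6 0;0.35 0 0 0 0 -5.6 0'; python3 go.py .598 -.300 .083 146
python3 - <<'E'
from meas import *
from rig import env
c=snap(env,"wrist","w7");P=cloud(c);z=P[...,2];x,y=P[...,0],P[...,1]
for n,lo,hi in(("grip",.078,.095),("hub",.056,.066)):
    m=(abs(x-.585)<.05)&(abs(y+.29)<.05)&(z>lo)&(z<hi);Q=P[m];print(n,len(Q),rect(Q) if len(Q)>3 else 0)
E
```

```text
clock: 13.35
position: [0.5981, -0.3, 0.1703]
tool_rot: [-1.421, 0.799, -0.795]
wrist_force: [0.0, -0.3, -0.6]
grip_width: 0.351
clock: 13.95
position: [0.5982, -0.3004, 0.1712]
tool_rot: [-1.53, 0.426, -0.424]
wrist_force: [-0.3, 0.2, 0.2]
grip_width: 0.349
(array([-0.008,  2.205,  0.008]), array([ 0.016,  0.589, -0.014])) q7 1.17
grip 479 (array([ 597. , -299.8]), array([13.2, 13.5]), np.float32(-74.57))
hub 2254 (array([ 579.8, -285.5]), array([30.1, 49.3]), np.float32(-26.61))
```

View pics/w7.png

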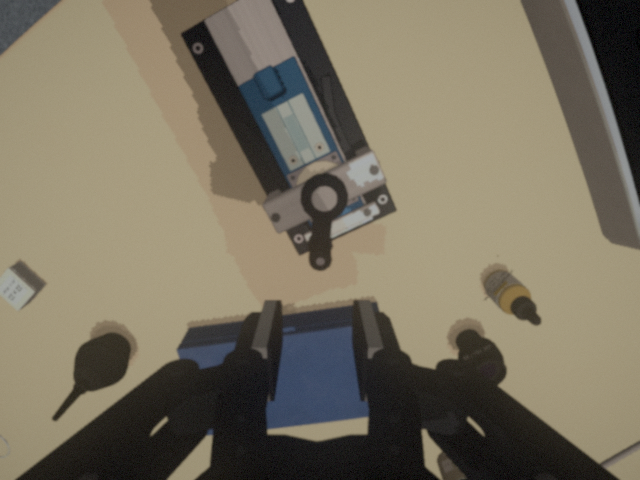

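The post at (320,260) is centred between the fingers, so I'll go down and close to a loose cage around it.

```bash
python3 -m crank '0.35 0 1 0 0 0 0;0.35 0 1.8 0 0 0 0;0.35 0 2.08 0 0 0 0;0.35 0 2.08 0 0 0 0;0.35 0 2.08 0 0 0 0;0.21 0 2.08 0 0 0 0;0.21 0 2.08 0 0 0 0;0.21 0 2.08 0 0 0 0'
cat > crk.py <<'E'
# crank state and next-row numbers: python3 crk.py dphi1_deg dphi2 ... (steps clockwise from current commanded tool angle), tool yaw lag kept
import sys
from h import *
from rig import env
A=np.array([.5718,-.2813]);r=.032
s=env.observe();Rc=R.from_rotvec(s["tool_rot"]);v=s["position"][:2]-A;phi=np.arctan2(v[1],v[0]);M=Rc.as_matrix()
t=np.array([np.sin(phi),-np.cos(phi)]);F=s["wrist_force"][:2]
print(f"phi {np.degrees(phi):.2f} rad {np.hypot(*v)*1000:.1f}mm toolx {np.degrees(np.arctan2(M[1,0],M[0,0])):.1f} z {s['position'][2]:.4f} Ftan(resist) {-F@t:.2f} Frad {F@v/np.hypot(*v):.2f} q7 {s['joint_positions'][6]:.2f} t {s['clock']:.2f}")
c0=float(sys.argv[1]) if len(sys.argv)>1 else np.degrees(phi)
for d in map(float,sys.argv[2:]):
    # commanded angle c0 (deg) at start; new target angle c0-d on circle
    a,b=np.radians(c0),np.radians(c0-d);w=r*np.array([np.cos(b)-np.cos(a),np.sin(b)-np.sin(a),0])
    print(d,(Rc.inv().apply(w)/.04).round(3),"ay",round(d/5,2))
E
python3 crk.py -35.5 8 16 24 32 40
```

```text
clock: 14.8
position: [0.5992, -0.3013, 0.0907]
tool_rot: [-1.532, 0.422, -0.426]
wrist_force: [-0.2, 0.6, -0.4]
grip_width: 0.207
phi -36.18 rad 33.9mm toolx -31.0 z 0.0907 Ftan(resist) 0.34 Frad -0.53 q7 1.13 t 14.80
8.0 [-0.016  0.    -0.11 ] ay 1.6
16.0 [-0.048  0.    -0.217] ay 3.2
24.0 [-0.094  0.    -0.319] ay 4.8
32.0 [-0.154  0.    -0.413] ay 6.4
40.0 [-0.227  0.    -0.498] ay 8.0
```

```bash
sed -i 's/^s=env.observe();Rc/ss=[]\nfor _ in range(5): ss.append(env.observe());env.read_camera("wrist")\ns=dict(ss[-1])\nfor k in("wrist_force","position"): s[k]=np.mean([q[k] for q in ss],0)\nRc/' crk.py
python3 -m crank '0.21 -0.06 0.05 -0.11 0 1.6 0;0.21 -0.09 0.05 -0.217 0 3.2 0;0.21 -0.13 0.05 -0.32 0 4.8 0;0.21 -0.19 0.05 -0.41 0 6.4 0;0.21 -0.26 0.05 -0.5 0 8 0;0.21 -0.26 0.05 -0.5 0 8 0'; python3 crk.py -75.5 6 12
```

```text
clock: 15.4
position: [0.5792, -0.3131, 0.0882]
tool_rot: [-1.351, 0.96, -0.963]
wrist_force: [0.9, 0.1, -0.2]
grip_width: 0.212
phi -76.31 rad 32.6mm toolx -70.9 z 0.0880 Ftan(resist) 0.46 Frad -0.28 q7 0.54 t 15.60
6.0 [-0.011  0.    -0.083] ay 1.2
12.0 [-0.031 -0.    -0.164] ay 2.4
```

```bash
python3 -m crank '0.21 -0.011 0 -0.083 0 1.2 0;0.21 -0.031 0 -0.164 0 2.4 0;0.21 -0.031 0 -0.164 0 2.4 0'; python3 crk.py; python3 -m crank '0.21 -0.011 0 -0.083 0 1.2 0;0.21 -0.031 0 -0.164 0 2.4 0;0.21 -0.031 0 -0.164 0 2.4 0'; python3 crk.py -99.5 12
```

```text
clock: 15.95
position: [0.5726, -0.3138, 0.0876]
tool_rot: [-1.267, 1.117, -1.119]
wrist_force: [-0.7, 0.4, -0.7]
grip_width: 0.209
phi -88.23 rad 32.5mm toolx -82.9 z 0.0876 Ftan(resist) -0.71 Frad -0.19 q7 0.36 t 16.15
clock: 16.5
position: [0.5659, -0.3133, 0.0876]
tool_rot: [-1.169, 1.271, -1.274]
wrist_force: [0.3, 0.7, 1.4]
grip_width: 0.212
phi -100.05 rad 32.6mm toolx -94.9 z 0.0876 Ftan(resist) -0.13 Frad -0.11 q7 0.18 t 16.70
12.0 [-0.031 -0.    -0.164] ay 2.4
```

```bash
cat > arm.py <<'E'
from meas import *
from rig import env
# crank arm direction from a colour/height mask of arm-level points outside the hub
for n in("wrist","scene","side"):
    c=env.read_camera(n);P=cloud(c);z=P[...,2];d=P[...,:2]-[.5718,-.2813];rr=np.hypot(d[...,0],d[...,1])
    m=(z>.055)&(z<.065)&(rr>.017)&(rr<.026);q=d[m]
    if len(q): a=q.mean(0);print(n,len(q),"arm angle",np.degrees(np.arctan2(a[1],a[0])).round(1))
    m=(z>.08)&(z<.089)&(rr<.042)&(rr>.02);q=d[m]
    if len(q): print(n,"post-height pts",len(q),np.degrees(np.arctan2(*q.mean(0)[::-1])).round(1))
E
python3 arm.py
```

```text
wrist 593 arm angle -100.5
wrist post-height pts 1983 -101.3
scene 16 arm angle -155.1
scene post-height pts 31 -116.2
side 2 arm angle -113.4
side post-height pts 29 -94.6
```

The arm follows at -100°. About 65° turned so far with no contact, so I'll continue in 12° steps.

```bash
for i in 1; do python3 -m crank '0.21 -0.011 0 -0.083 0 1.2 0;0.21 -0.031 0 -0.164 0 2.4 0;0.21 -0.031 0 -0.164 0 2.4 0'|head -1; python3 crk.py; done; python3 -m crank '0.21 -0.011 0 -0.083 0 1.2 0;0.21 -0.031 0 -0.164 0 2.4 0;0.21 -0.031 0 -0.164 0 2.4 0'|head -1; python3 crk.py
```

```text
clock: 17.2
phi -111.87 rad 32.6mm toolx -106.9 z 0.0876 Ftan(resist) -0.26 Frad -0.06 q7 -0.00 t 17.40
clock: 17.75
phi -123.12 rad 32.5mm toolx -118.9 z 0.0877 Ftan(resist) 0.22 Frad -0.19 q7 -0.19 t 17.95
```

```bash
python3 -m crank '0.21 -0.011 0 -0.083 0 1.2 0;0.21 -0.031 0 -0.164 0 2.4 0;0.21 -0.031 0 -0.164 0 2.4 0'|head -1; python3 crk.py;  python3 -m crank '0.21 -0.011 0 -0.083 0 1.2 0;0.21 -0.031 0 -0.164 0 2.4 0;0.21 -0.031 0 -0.164 0 2.4 0'|head -1; python3 crk.py; python3 arm.py|head -2
```

```text
clock: 18.3
phi -133.66 rad 32.2mm toolx -130.9 z 0.0878 Ftan(resist) 4.09 Frad -1.47 q7 -0.38 t 18.50
clock: 18.85
phi -144.88 rad 32.1mm toolx -142.9 z 0.0879 Ftan(resist) 5.24 Frad -2.42 q7 -0.57 t 19.05
wrist 584 arm angle -141.6
wrist post-height pts 1975 -142.9
```

Contact was somewhere near -110 to -125°. I'll take finer readings before the final angle.

```bash
python3 -m crank '0.21 -0.004 0 -0.042 0 0.6 0;0.21 -0.004 0 -0.042 0 0.6 0'|sed -n '1,2p;4p'; python3 crk.py; python3 -m crank '0.21 -0.004 0 -0.042 0 0.6 0;0.21 -0.004 0 -0.042 0 0.6 0'|sed -n '1,2p;4p'; python3 crk.py
```

```text
clock: 19.45
position: [0.5455, -0.299, 0.088]
wrist_force: [7.2, -4.2, -4.6]
phi -146.00 rad 31.8mm toolx -145.9 z 0.0880 Ftan(resist) 7.42 Frad -3.54 q7 -0.61 t 19.65
clock: 19.9
position: [0.5445, -0.2978, 0.0881]
wrist_force: [6.0, -3.7, -3.9]
phi -148.85 rad 31.9mm toolx -149.0 z 0.0881 Ftan(resist) 6.67 Frad -3.07 q7 -0.66 t 20.10
```

```bash
python3 -m crank '0.21 -0.004 0 -0.042 0 0.6 0;0.21 -0.004 0 -0.042 0 0.6 0'|sed -n '4p'; python3 crk.py; python3 -m crank '0.21 -0.004 0 -0.042 0 0.6 0;0.21 -0.004 0 -0.042 0 0.6 0'|sed -n '4p'; python3 crk.py; python3 -m crank '0.21 -0.004 0 -0.042 0 0.6 0;0.21 -0.004 0 -0.042 0 0.6 0'|sed -n '4p'; python3 crk.py; python3 arm.py | head -2
```

```text
wrist_force: [8.3, -6.1, -5.9]
phi -150.04 rad 31.6mm toolx -152.0 z 0.0882 Ftan(resist) 9.00 Frad -4.24 q7 -0.71 t 20.55
wrist_force: [6.9, -4.8, -3.1]
phi -153.79 rad 31.9mm toolx -155.0 z 0.0883 Ftan(resist) 7.57 Frad -3.17 q7 -0.76 t 21.00
wrist_force: [7.9, -6.8, -5.6]
phi -154.80 rad 31.6mm toolx -158.0 z 0.0883 Ftan(resist) 9.70 Frad -4.10 q7 -0.81 t 21.45
wrist 584 arm angle -149.9
wrist post-height pts 1957 -151.1
```

```bash
python3 -m crank '0.21 -0.004 0 -0.042 0 0.6 0;0.21 -0.004 0 -0.042 0 0.6 0'|sed -n '4p'; python3 crk.py; python3 arm.py | head -1; python3 -m crank '0.21 -0.004 0 -0.042 0 0.6 0;0.21 -0.004 0 -0.042 0 0.6 0'|sed -n '4p'; python3 crk.py; python3 arm.py | head -1
```

```text
wrist_force: [9.4, -8.8, -6.0]
phi -156.41 rad 31.4mm toolx -161.0 z 0.0884 Ftan(resist) 11.20 Frad -4.46 q7 -0.85 t 22.05
wrist 581 arm angle -151.2
wrist_force: [6.5, -7.6, -3.7]
phi -160.61 rad 31.9mm toolx -164.0 z 0.0885 Ftan(resist) 9.10 Frad -3.69 q7 -0.90 t 22.65
wrist 591 arm angle -155.4
```

Peak resistance was about 11 N. The knob is at -155.4°, roughly 43-45° past contact, so I'll stop, open, rise and check.

```bash
python3 -m crank '0.35 0 0 0 0 0 0;0.35 0 0 0.04 0 0 0;0.4 0 0 0.04 0 0 0;0.4 0 0 0.04 0 0 0'; python3 -m crank '0.4 0 -0.6 0 0 0 0;0.4 0 -1.6 0 0 0 0;0.4 0 -2.6 0 0 0 0;0.4 0.6 -3.4 0 0 0 0;0.4 0.6 -3.4 0 0 0 0;0.4 0.6 -3.4 0 0 0 0'
python3 arm.py
python3 - <<'E'
from meas import *
from rig import env
c=snap(env,"wrist","w8");P=cloud(c);z=P[...,2];x,y=P[...,0],P[...,1];near=(abs(x-.55)<.15)&(abs(y+.28)<.07)
for n,lo,hi in(("tab",.038,.048),("arch",.042,.049),("grip",.08,.095)):
    m=near&(z>lo)&(z<hi)&((x<.52) if n=="tab" else (x>.53));Q=P[m];print(n,len(Q),rect(Q) if len(Q)>3 else 0)
E
```

```text
clock: 23.25
position: [0.5398, -0.2891, 0.0872]
tool_rot: [-0.294, 2.071, -2.073]
wrist_force: [-0.6, -0.2, -0.2]
grip_width: 0.403
clock: 23.85
position: [0.5171, -0.2961, 0.2243]
tool_rot: [-0.29, 2.069, -2.075]
wrist_force: [0.6, -0.1, -0.5]
grip_width: 0.399
wrist 205 arm angle -154.7
wrist post-height pts 312 -154.5
scene 16 arm angle 165.1
scene post-height pts 14 -161.0
side 9 arm angle -154.5
side post-height pts 19 -152.7
tab 364 (array([ 493.5, -271.8]), array([14.9, 18.4]), np.float32(-6.34))
arch 2178 (array([ 571.6, -281.1]), array([82.9, 24.5]), np.float32(84.6))
grip 320 (array([ 543.4, -294.9]), array([13.2, 13.3]), np.float32(-89.21))
```

View pics/w8.png

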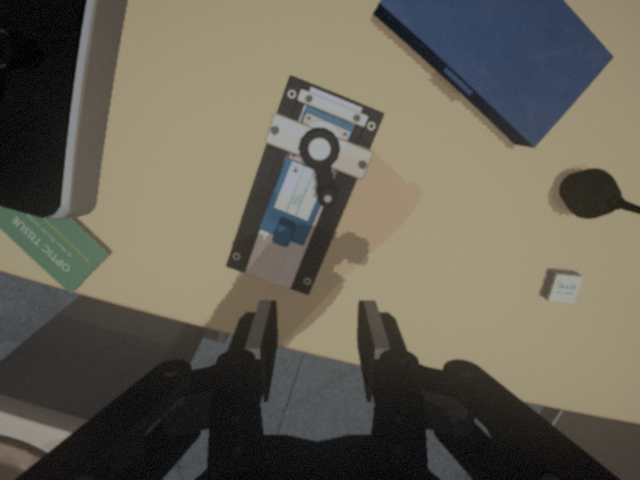

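The crank stays at -154.4° after release (post near (327,198)). The cassette is still home under the arch, and the blue box, blower, coverslip box and tissue booklet in view look undisturbed. Handing in.

```bash
python3 -c "
from rig import env
print(env.sign_off())"
```

```text
the job is handed in; nothing more can be done
None
```

I loaded the cassette, slid it home and tightened the clamp by about an eighth of a turn past contact. I then let go, and handed the job in at about 24 s. No verdict was reported.

- **Cassette:** I picked it up by the tab, laid it on the open bed, released and regripped it once flat, and slid it in. Friction along the way was 3–6 N. It stopped at the predicted home position with about a 10 N push.
- **Knob:** I turned it clockwise from -35.5° to about -155°. Resistance started to climb at roughly -108° to -117° (best guess -112°), so the final angle is about 43° past contact, with a few degrees of doubt. The resistance came in stick-slip jumps, peaking near 11 N at the grip, which fits 45° past contact at the stiff end of the given range.
- **Last checks:** After release the crank stayed at about -154.5°. The tab lies 78.8 mm behind the axis, so the cassette is still home along the channel. The bystanders visible in the last wrist picture (slide box, blower, coverslip box, tissue booklet) look untouched; I did not check the others again.
- **What disagreed:** During tightening the cassette turned by about 1.3–1.8° within the channel's side play, moving the tab about 2.5 mm sideways. I left it rather than push on a clamped chip. Close-range depth slopes were also unreliable: they read about 1.6° even with the cassette lying flat, so I ignored them.

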